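# Tip wooden balls into the empty carousel bay

### The job

Turn the parts carousel by its upright peg until the middle of the wide, empty compartment is under the chute, and let it stop there. Then press the tipping pedal down so that both wooden balls roll out of the pan and down the chute into that compartment, and let go.

Things in the scene. Friction and masses are not known exactly. Their poses are not given: they have to be found in the camera images.
- wide_bay (a point): Middle of the floor of the one wide (120 deg), empty bay of a grey round carousel (radius 115 mm, walls up to 60 above the table); four narrow bays hold parts. Point: 72 from the carousel's vertical axis, 24 above the table. The carousel stays where it is left; the wide bay always starts 35 to 100 deg clockwise (from above) of the chute, so turn it counter-clockwise.
- chute_mouth (a point): Centre of the lower opening (70 by 48 mm) of the fixed sheet-metal chute's spout, 66 above the table, 71 from the carousel's axis; spout top 126. Axes: z up, -y straight to the carousel's axis, +y up the chute to the pan. Carousel, chute, pan and pedal stand on one fixed board.
- knob (a point): The carousel's turning peg: upright round steel peg, diameter 16 mm, top 112 above the table (52 above the rim). Point: on its axis at grasping height, 94 above the table, 92 from the carousel's axis, exactly opposite the middle of the wide bay. About 1 N leads it round; it can turn between the fingers.
- pedal (a point): Centre of the top of the black pedal pad (44 by 56 mm, 6 thick), 119 above the table at rest; z up out of the pad, y to the hinge line, 95 away, level. Pressing it down (1 to 4 N, spring return) tips the pan, which is joined to it. Travel at most 50 down (0.55 rad), drifting 14 towards the hinge; held 35 to 45 down, the pan empties in about 1 s.
- ball_a: Plain wooden ball, diameter 30 mm, 12 to 18 g, origin at its centre, lying at the back of the sheet-metal tipping pan (inside 70 by 66, walls 28 high) at the top of the chute.
- ball_b: The second, identical ball, beside the first one in the pan.
There are look-alikes about, which are no part of the job. Leave any orange or yellow look-alike of the ball_a alone. Leave any orange look-alike of the ball_b alone.

How it is judged:
On the way, in this order (a step that is already met when the one before it is completed fails the run):
1. the wide compartment is brought under the chute and stays there (horizontal distance between wide_bay and chute_mouth below 0.025 m), for 0.3 s.
2. the pedal is pressed and the pan tips (horizontal distance between wide_bay and chute_mouth below 0.025 m and angle between pedal's own z axis and vertical above 0.3 rad), for 0.1 s.
At the end, for the whole second after the job is handed in: The middle of the wide compartment is within 25 mm (horizontally) of the centre of the chute's mouth, and both balls lie at rest on the floor of that compartment (horizontal distance between wide_bay and chute_mouth below 0.025 m and horizontal distance between each of ball_a, ball_b and wide_bay below 0.078 m and height (world z) of ball_a between 0.03 and 0.055 m and linear speed of each of ball_a, ball_b below 0.05 m/s and height (world z) of ball_b between 0.03 and 0.055 m); the robot touches nothing.
It also fails if it takes over 48 s, if anything falls off the work surface, if the arm or the gripper's body presses on something with over 40 N, if the wrist force passes 120 N, or if a joint passes its speed limit or range.

### The arm

A 7-joint arm with a two-finger parallel gripper is mounted at the origin on the work surface. World frame = base frame: x ahead of the robot, y to its left, z up, the work surface at z = 0. Lengths are in m, angles in rad, forces in N, time in s.
With the tool pointing down it reaches from about 0.35 to 0.9 m from the base axis. Payload 8.1 kg.
Tool frame: the origin (TCP) lies on the centre line of the jaws, within the pads' length; the fingertips stand 17 mm ahead of it and the grasp point (between the pads) lies 2 mm behind it; z points along the fingers, y is the direction in which the jaws open and shut (so a half turn about z gives the same grasp; the last joint's range is limited). The gripper opens to 92 mm and grips with 3 to 60 N. Pads are 19 mm wide; open, the fingers measure 130 mm over their backs; the gripper's body (75 mm by 190 mm) begins 47 mm behind the grasp point.
Start: joints at [1.042, 0.434, 0.025, 1.573, -0.012, 1.134, -0.075], TCP at [0.258, -0.569, 0.217] pointing down, gripper open.
Joint ranges: [-2.62, 2.62], [-0.44, 2.09], [-1.27, 1.32], [0.08, 2.57], [-1.32, 4.46], [0.12, 2], [-2.74, 2.74]. Speed limits (rad/s): [2.22, 2.22, 3.01, 3.01, 3.14, 3.14, 3.14].

### API

Orientations are given as a rotation vector (axis times angle).
In Python, from cell import arm, imaging, job gives the robot as it stands.
- The arm moves only by the tool jog_arm, never from a script. Its argument "moves" is a list of rows, each an object with "fingers": the closure, from -1 (fully open) to 1 (shut); "xyz": the shift along the tool's x, y, z in cm, a list of three; "angular": the turn, a rotation vector about the tool's x, y, z in rad, a list of three. In form: [{"fingers": fingers, "xyz": [dx, dy, dz], "angular": [ax, ay, az]}, ...]. A call has 1 to 12 rows; each row is the pose to reach, as a shift and turn from the pose commanded when the call began, along the tool's axes at that moment; what a row does not reach only later rows make up. A row lasts 1/8 s, in which the tool goes at most 62.5 mm and 10.7 degrees, less where a joint would pass 70% of its speed; a pose out of reach is approached as far as the arm can. A call with a gripper value outside its range is refused whole. The fingers move at their own pace and stop on an object; "grip_force" is the grip in N (left out, the last holds). Time passes only in rows, so rows that repeat a pose let the fingers close. It gives the time, the measured TCP pose, the force and the opening at its end, in the units of the state.
- arm.observe(): the state, without advancing time (a new reading comes with each control period).
- imaging.get_image(name): name is "scene" or "top" or "wrist"; returns the picture (480x640x3 uint8, red, green, blue); there is no depth.
- imaging.camera_params(name): a dict with "fx", "fy", "cx", "cy" (pixels), "dist" ([k1, k2, p1, p2, k3] as OpenCV has them; the pictures are not rectified), "rvec" (rotation vector, rad) and "tvec" (3), from world to camera coordinates, as OpenCV has them; the wrist camera has in their place "hand_eye" (4x4, takes a point from camera to tool coordinates, whose origin is the TCP and whose axes are the flange's). Camera axes: x right, y down, z forward; pixel columns grow to the right and rows downward; lengths in m; the calibration is good to about 2 mm. A picture is of the moment at which its call begins: read the wrist's pose just before it. camera_params takes no time and is no camera call.
- job.sign_off(): hands the job in, once; it reports no verdict.
The state is a dict: "clock": time; "joints": joint angles; "dq": joint speeds; "joint_efforts": joint torques, N m; "position": TCP position; "ee_rot": TCP orientation; "force": force on the tool from outside, world axes, zero at the start; "ft_torque": the same for the moment, N m; "width": opening from 0.0 (shut) to 1.0 (fully open).
Only numpy, scipy, OpenCV 4.12 (cv2) and the standard library are available. Lean on these libraries where they do the work, as an engineer would, in place of code of your own. Each camera call takes 0.05 s, during which the arm holds its last target. There are 200 camera calls.

## Working session

There is one attempt and no reset: what is moved stays moved. The work goes in short steps, Python scripts to look and compute and a tool call to move; the robot and the scene stay as the last step left them, time stands still between calls to the robot, and variables do not carry over. Pictures are saved under pics/ and viewed, about 8 in all and at most 12, crops included, and the job is handed in when it is done.

Besides the shell and the picture viewer there is one more tool, called after "Request:" by a JSON object that holds its "name" and its "arguments", one argument or row to a line. jog_arm: Moves the arm, as the interface text tells. Its arguments: {"type":"object","properties":{"moves":{"type":"array"},"grip_force":{"type":"number"}},"required":["moves"]}

```bash
ls; mkdir -p pics
cat > h.py <<'E'
import numpy as np, cv2
from cell import arm, imaging, job
def cam(n):
    p=imaging.camera_params(n); K=np.array([[p['fx'],0,p['cx']],[0,p['fy'],p['cy']],[0,0,1.]])
    if 'hand_eye' in p: 
        s=arm.observe(); T=np.eye(4); T[:3,:3]=cv2.Rodrigues(np.array(s['ee_rot'],float))[0]; T[:3,3]=s['position']
        T=np.linalg.inv(T@np.array(p['hand_eye'])); R,t=T[:3,:3],T[:3,3]
    else: R=cv2.Rodrigues(np.array(p['rvec'],float))[0]; t=np.array(p['tvec'],float)
    return K,np.array(p['dist'],float),R,t
def ray(c,uv):
    K,d,R,t=c; q=cv2.undistortPoints(np.array(uv,float).reshape(-1,1,2),K,d).reshape(-1,2)
    return -R.T@t, np.c_[q,np.ones(len(q))]@R
def onz(c,uv,z):
    o,d=ray(c,uv); return o+d*((z-o[2])/d[:,2])[:,None]
def proj(c,P):
    K,d,R,t=c; return cv2.projectPoints(np.array(P,float).reshape(-1,3),cv2.Rodrigues(R)[0],t,K,d)[0].reshape(-1,2)
def tri(c1,u1,c2,u2):
    A=np.zeros((3,3));b=np.zeros(3)
    for c,u in((c1,u1),(c2,u2)):
        o,d=ray(c,u);d=d[0]/np.linalg.norm(d[0]);M=np.eye(3)-np.outer(d,d);A+=M;b+=M@o
    return np.linalg.solve(A,b)
def snap(n,f):
    im=imaging.get_image(n); cv2.imwrite('pics/'+f,im[:,:,::-1]); return im
E
python3 - <<'E'
from h import *
for n in('top','scene'):
    snap(n,n+'0.png'); c=cam(n); print(n,c[0],c[1],-c[2].T@c[3])
print(arm.observe())
E
```

```text
pics
top [[506.21196256   0.         309.82038779]
 [  0.         506.21196256 246.26191662]
 [  0.           0.           1.        ]] [0.01428341 0.         0.         0.         0.        ] [0.4205779  0.0509632  0.89376078]
scene [[536.94936534   0.         320.92797535]
 [  0.         536.94936534 234.81608445]
 [  0.           0.           1.        ]] [-0.14125819  0.          0.          0.          0.        ] [0.92975258 0.55579726 0.67301617]
{'clock': 0.1, 'joints': array([ 1.04240997,  0.43518464,  0.0249629 ,  1.57400565, -0.01160503,
        1.13397668, -0.07506364]), 'dq': array([ 0.0008457 , -0.00293269, -0.00088701, -0.00150147, -0.00135777,
        0.00058622, -0.00091842]), 'joint_efforts': array([ 2.92644741e-03, -6.69122243e+01,  9.87679884e-01, -3.15149796e+01,
       -6.05803519e-02,  3.73642927e-02,  3.72146337e-05]), 'position': array([ 0.25791338, -0.56878998,  0.21640403]), 'ee_rot': array([-3.06934011e+00, -6.63455060e-01,  6.59321039e-04]), 'force': array([-0.64946402,  0.2639233 , -0.47682421]), 'ft_torque': array([-0.03523032,  0.03706046,  0.03023168]), 'width': 1.0001895589398675}
```

View pics/top0.png

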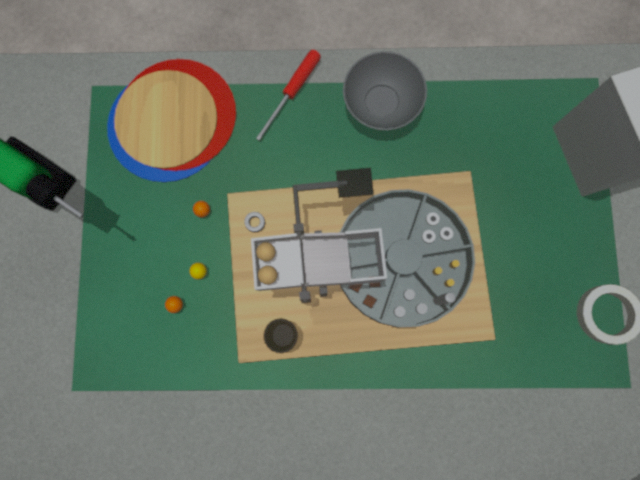

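View pics/scene0.png

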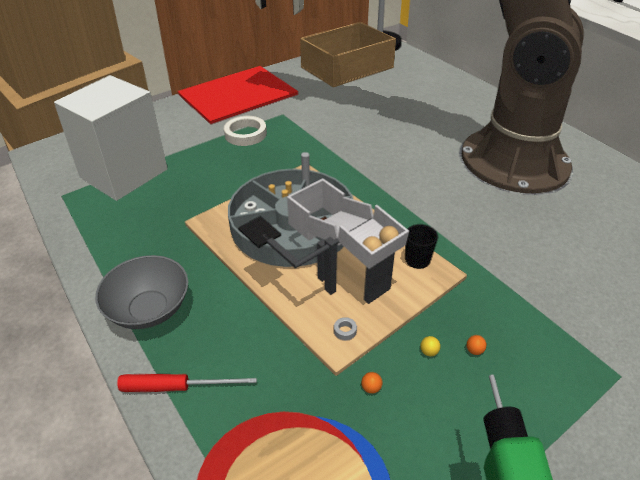

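The top view shows the carousel near (404,258), the peg at the lower right, about (445,300), the pan with two balls at the left, about (267,263), and the pedal at (355,182). The scene view shows the peg top at (305,154). The orange and yellow decoys are off the board. I'll zoom in to measure.

Run:
```python
import cv2,numpy as np
a=cv2.imread('pics/top0.png')[160:345,225:495]; b=cv2.imread('pics/scene0.png')[140:280,220:420]
cv2.imwrite('pics/topc.png',cv2.resize(a,None,fx=2.9,fy=2.9,interpolation=2)); cv2.imwrite('pics/scc.png',cv2.resize(b,None,fx=4,fy=4,interpolation=2))
from h import *
c=cam('top');s=cam('scene')
print(onz(c,[[404,258]],.06), onz(c,[[404,258]],.0))
```

```text
[[ 0.53509599 -0.09291926  0.06      ]] [[ 0.54333707 -0.10327349  0.        ]]
```

View pics/topc.png

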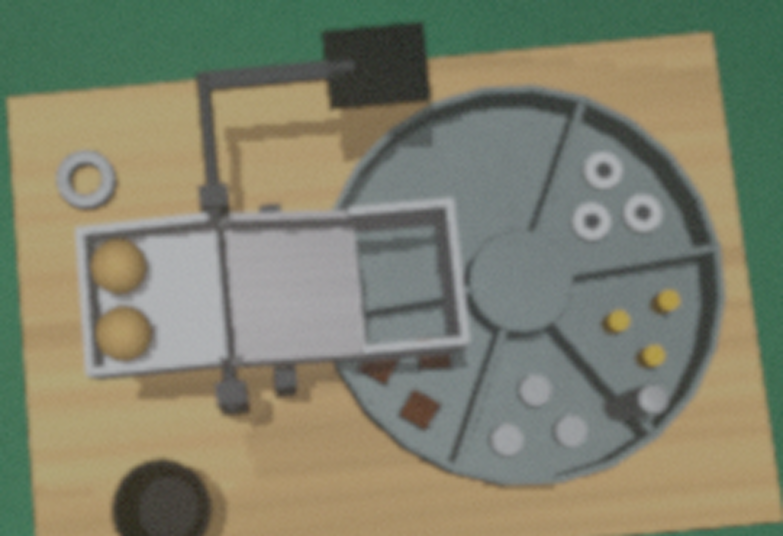

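View pics/scc.png

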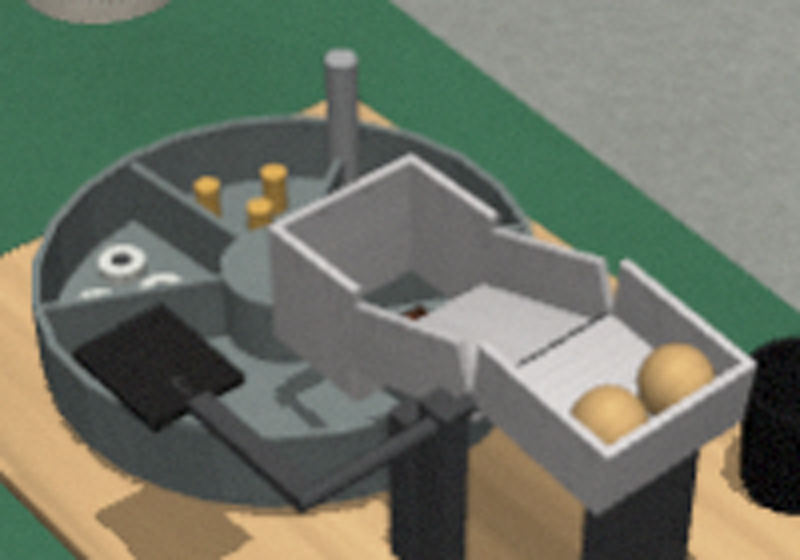

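Positions in the 2.9x top crop: peg top (653,398), pedal corners (322,32), (422,23), (429,100), (334,109), and rim points around the circle. Spout right edge runs (455,200) to (468,343). In the 4x scene crop the peg top is at (341,57).

```bash
cat > m.py <<'E'
from h import *
from scipy.optimize import least_squares
c=cam('top');s=cam('scene')
T=lambda p:np.array(p,float)/2.9+[225,160]-.33
S=lambda p:np.array(p,float)/4+[220,140]-.37
rim=onz(c,T([[525,88],[722,275],[525,487],[655,437],[430,115],[345,200],[345,370],[690,175],[430,460]]),.06)[:,:2]
f=least_squares(lambda q:np.hypot(*(rim-q).T)-.115,[.535,-.09]); C=f.x
print('C',C,'res',f.fun*1e3)
pk=tri(c,T([653,398]),s,S([341,57])); print('peg',pk,'top-only',onz(c,T([[653,398]]),.112))
pe=onz(c,T([[653,398]]),.112)[0,:2]; print('r',np.hypot(*(pe-C)),np.hypot(*(pk[:2]-C)))
ped=onz(c,T([[322,32],[422,23],[429,100],[334,109]]),.119); print('ped',ped.mean(0),np.diff(ped,axis=0))
sp=onz(c,T([[455,200],[468,343],[80,232],[92,376]]),.126); print('spout',sp)
b=onz(c,T([[8,98],[713,33],[781,520]]),.0 );e=b[0]-b[1]; print('board',b, np.degrees(np.arctan2(e[1],e[0])))
E
python3 m.py
```

```text
C [ 0.53614405 -0.09549601] res [ 0.18279446 -2.63636535 -0.06450747 -3.09690729 -3.07600058 -1.96912519
 -0.75113769  0.55879381 -0.45179511]
peg [ 0.46731512 -0.1518088   0.11163064] top-only [[ 0.46706473 -0.15149852  0.112     ]]
r 0.08892825052780014 0.08893004308044113
ped [ 0.64847648 -0.00954694  0.119     ] [[ 0.00432128 -0.05476653  0.        ]
 [-0.04344988 -0.00258669  0.        ]
 [-0.00433306  0.05158502  0.        ]]
spout [[ 0.57209078 -0.04884764  0.126     ]
 [ 0.49579897 -0.05320611  0.126     ]
 [ 0.55717126  0.15073142  0.126     ]
 [ 0.48054835  0.14371715  0.126     ]]
board [[ 0.66570469  0.21323623  0.        ]
 [ 0.701753   -0.23005015  0.        ]
 [ 0.40081848 -0.25213792  0.        ]] 94.64909548733101
```

Request:
{"name": "jog_arm", "arguments": {
  "moves": [
    {"fingers":0,"xyz":[4.5,-3.7,0],"angular":[0,0,0]},
    {"fingers":0,"xyz":[9,-7.3,0],"angular":[0,0,0]},
    {"fingers":0,"xyz":[13.6,-11,0],"angular":[0,0,0]},
    {"fingers":0,"xyz":[18.1,-14.7,0],"angular":[0,0,0]},
    {"fingers":0,"xyz":[22.7,-18.3,0],"angular":[0,0,0]},
    {"fingers":0,"xyz":[27.2,-22,0],"angular":[0,0,0]},
    {"fingers":0,"xyz":[31.7,-25.6,0],"angular":[0,0,0]},
    {"fingers":0,"xyz":[36.3,-29.3,0],"angular":[0,0,0]},
    {"fingers":0,"xyz":[36.3,-29.3,0],"angular":[0,0,0]},
    {"fingers":0,"xyz":[36.3,-29.3,2],"angular":[0,0,0]},
    {"fingers":0,"xyz":[36.3,-29.3,2],"angular":[0,0,0]}
  ],
  "grip_force": 8
}}

```text
clock: 1.48
position: [0.4662, -0.153, 0.1959]
ee_rot: [-3.07, -0.662, 0.005]
force: [-0.9, -0.5, 0.1]
width: 0.502
```

Run:
```python
from h import *
s=arm.observe(); R=cv2.Rodrigues(s['ee_rot'])[0]; print(s['position'],s['width'],s['joints'],R.round(3))
c=cam('wrist'); im=snap('wrist','w1.png').copy()
print(proj(c,[[.467,-.152,.112],[.5375,-.0955,.06]]), s['force'])
```

```text
[ 0.46622791 -0.15302085  0.19589443] 0.5017514018714949 [ 0.3763815   0.25383083 -0.20526148  1.90489327  0.061371    0.99207753
 -1.00211807] [[ 0.911  0.412 -0.003]
 [ 0.412 -0.911  0.   ]
 [-0.003 -0.002 -1.   ]]
[[314.37017893 244.08576932]
 [287.07238094 122.7540899 ]] [-0.88014746 -0.45341393  0.13139436]
```

View pics/w1.png

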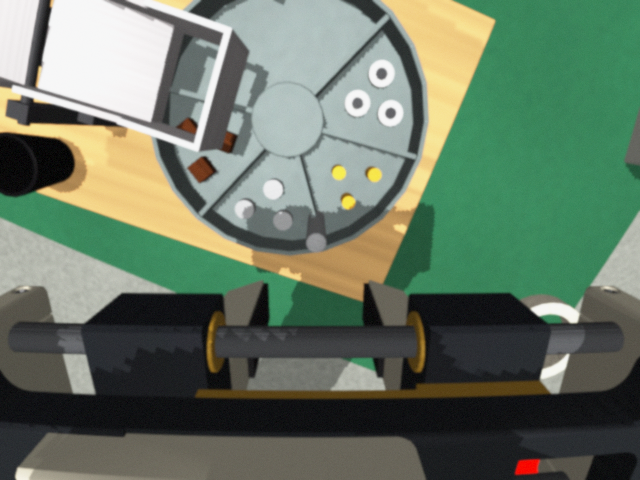

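The wrist view has the peg top at (316,241) against a predicted (314,244), so the estimate is good to about 1 mm. Descending and gripping.

Request:
{"name": "jog_arm", "arguments": {
  "moves": [
    {"fingers":0,"xyz":[0,0,4],"angular":[0,0,0]},
    {"fingers":0,"xyz":[0,0,8],"angular":[0,0,0]},
    {"fingers":0,"xyz":[0,0,10.4],"angular":[0,0,0]},
    {"fingers":0,"xyz":[0,0,10.4],"angular":[0,0,0]},
    {"fingers":1,"xyz":[0,0,10.4],"angular":[0,0,0]},
    {"fingers":1,"xyz":[0,0,10.4],"angular":[0,0,0]},
    {"fingers":1,"xyz":[0,0,10.4],"angular":[0,0,0]},
    {"fingers":1,"xyz":[0,0,10.4],"angular":[0,0,0]},
    {"fingers":1,"xyz":[0,0,10.4],"angular":[0,0,0]}
  ]
}}

```text
clock: 2.65
position: [0.4682, -0.1526, 0.0937]
ee_rot: [3.07, 0.664, 0.001]
force: [-0.8, -0.5, 7.3]
width: 0.169
```

Run:
```python
from h import *
s=arm.observe(); R=cv2.Rodrigues(s['ee_rot'])[0]; p=s['position']; print(p,s['width'],s['force'])
C=np.array([.5375,-.0955]); d=p[:2]-C; r=np.hypot(*d); a0=np.arctan2(d[1],d[0])%(2*np.pi); print(r,np.degrees(a0))
D=np.radians(274.6)-a0
for k in range(1,9):
    a=a0+D*k/8; q=C+r*np.array([np.cos(a),np.sin(a)]); print((R.T@np.r_[q-p[:2],0]*100).round(1), round(-D*k/8,2))
```

```text
[ 0.46815204 -0.15258797  0.09368708] 0.1686239865195897 [-0.78091624 -0.5403002   7.31632565]
0.08982302560529884 219.46157389151944
[0.3 1.  0. ] -0.12
[0.8 2.  0. ] -0.24
[1.4 2.9 0. ] -0.36
[2.1 3.7 0. ] -0.48
[2.8 4.5 0. ] -0.6
[3.7 5.1 0. ] -0.72
[4.6 5.7 0. ] -0.84
[5.6 6.1 0. ] -0.96
```

Request:
{"name": "jog_arm", "arguments": {
  "moves": [
    {"fingers":1,"xyz":[0.3,1.0,-0.1],"angular":[0,0,-0.12]},
    {"fingers":1,"xyz":[0.8,2.0,-0.1],"angular":[0,0,-0.24]},
    {"fingers":1,"xyz":[1.4,2.9,-0.1],"angular":[0,0,-0.36]},
    {"fingers":1,"xyz":[2.1,3.7,-0.1],"angular":[0,0,-0.48]},
    {"fingers":1,"xyz":[2.8,4.5,-0.1],"angular":[0,0,-0.6]},
    {"fingers":1,"xyz":[3.7,5.1,-0.1],"angular":[0,0,-0.72]},
    {"fingers":1,"xyz":[4.6,5.7,-0.1],"angular":[0,0,-0.84]},
    {"fingers":1,"xyz":[5.6,6.1,-0.1],"angular":[0,0,-0.96]},
    {"fingers":1,"xyz":[5.6,6.1,-0.1],"angular":[0,0,-0.96]},
    {"fingers":1,"xyz":[5.6,6.1,-0.1],"angular":[0,0,-0.96]},
    {"fingers":1,"xyz":[5.6,6.1,-0.1],"angular":[0,0,-0.96]}
  ]
}}

```text
clock: 4.03
position: [0.5433, -0.1859, 0.094]
ee_rot: [2.42, 2.002, -0.002]
force: [2.0, -6.0, -3.4]
width: 0.164
```

Run:
```python
from h import *
s=arm.observe(); p=s['position']; d=p[:2]-[.5375,-.0955]; print(p,s['width'],s['force'],np.hypot(*d),np.degrees(np.arctan2(d[1],d[0]))%360)
```

```text
[ 0.54328714 -0.18593866  0.09397381] 0.1639811511623881 [ 2.02584905 -6.02491072 -3.37896025] 0.09062363075565415 273.6613483832723
```

Request:
{"name": "jog_arm", "arguments": {
  "moves": [
    {"fingers":0,"xyz":[0,0,0],"angular":[0,0,0]},
    {"fingers":0,"xyz":[0,0,0],"angular":[0,0,0]},
    {"fingers":0,"xyz":[0,0,0],"angular":[0,0,0]},
    {"fingers":0,"xyz":[0,0,-3],"angular":[0,0,0]},
    {"fingers":0,"xyz":[0,0,-7],"angular":[0,0,0]},
    {"fingers":0,"xyz":[0,0,-12],"angular":[0,0,0]},
    {"fingers":1,"xyz":[0,0,-16],"angular":[0,0,0]},
    {"fingers":1,"xyz":[0,0,-16],"angular":[0,0,0]}
  ]
}}

```text
clock: 5.03
position: [0.5458, -0.1847, 0.2576]
ee_rot: [2.413, 2.004, 0.006]
force: [-0.2, 0.3, -1.6]
width: 0.329
```

Run:
```python
from h import *
s=arm.observe(); print(s['position'],cv2.Rodrigues(s['ee_rot'])[0].round(3),s['joints'],s['width'])
a=snap('top','t2.png'); b=snap('scene','s2.png')
a=cv2.resize(a[140:350,220:500],(800,600)); cv2.imwrite('pics/t2c.png',a[:,:,::-1])
c=cam('top')
print(proj(c,[.5433,-.1859,.112]))
```

```text
[ 0.5457708  -0.18469101  0.25762498] [[ 0.184  0.983  0.006]
 [ 0.983 -0.184 -0.002]
 [-0.     0.006 -1.   ]] [ 0.56700147  0.36330042 -0.4561636   1.61272529  0.16959418  1.19868703
 -0.10925175] 0.3286788939683051
[[469.46284253 247.50122855]]
```

View pics/s2.png

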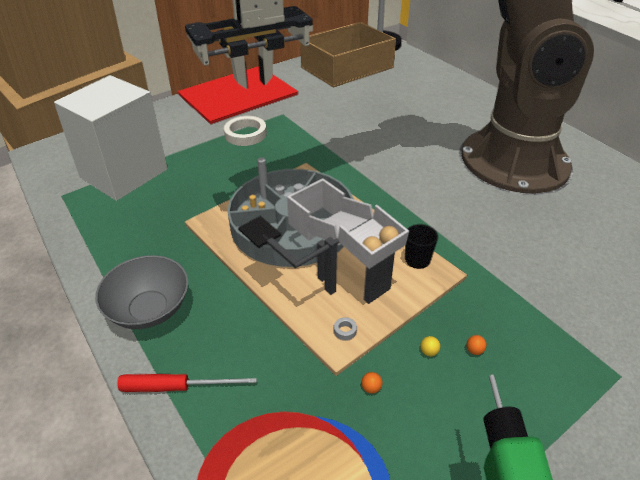

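The scene view shows the peg now at (262,161) and the balls still in the pan. I'll check the carousel angle and triangulate the pedal.

```bash
cat >> m.py <<'E'
print('---')
p=onz(s,[[262,160.5]],.112)[0]; d=p[:2]-[.5375,-.0955]; print('peg',p,np.hypot(*d),np.degrees(np.arctan2(d[1],d[0]))%360)
for a,b in(([322,32],[157,430]),([422,23],[75,352]),([429,100],[162,303]),([334,109],[243,378])): print('pedal',tri(c,T(a),s,S(b)))
for a,b in(([78,230],[600,458]),([92,376],[755,365]),([455,200],[272,225]),([468,343],[410,155])): print('rim',tri(c,T(a),s,S(b)))
st=arm.observe(); R=cv2.Rodrigues(st['ee_rot'])[0]
print('move cm',R.T@(np.array([.6493,-.0195,.2576])-st['position'])*100)
E
python3 m.py | sed -n '/---/,$p'
```

```text
---
peg [ 0.54403735 -0.18034056  0.112     ] 0.08509205780972647 274.4061936148829
pedal [0.66878623 0.02010169 0.11538981]
pedal [ 0.67294441 -0.03504374  0.11725172]
pedal [ 0.62993892 -0.03821023  0.11858458]
pedal [0.62583195 0.01390313 0.11441988]
rim [0.55725622 0.14898539 0.13848114]
rim [0.47941814 0.14249909 0.13784612]
rim [ 0.57196127 -0.04871036  0.12536025]
rim [ 0.49658489 -0.05396144  0.12524311]
move cm [18.18110598  7.33288535 -0.36321165]
```

View pics/t2c.png

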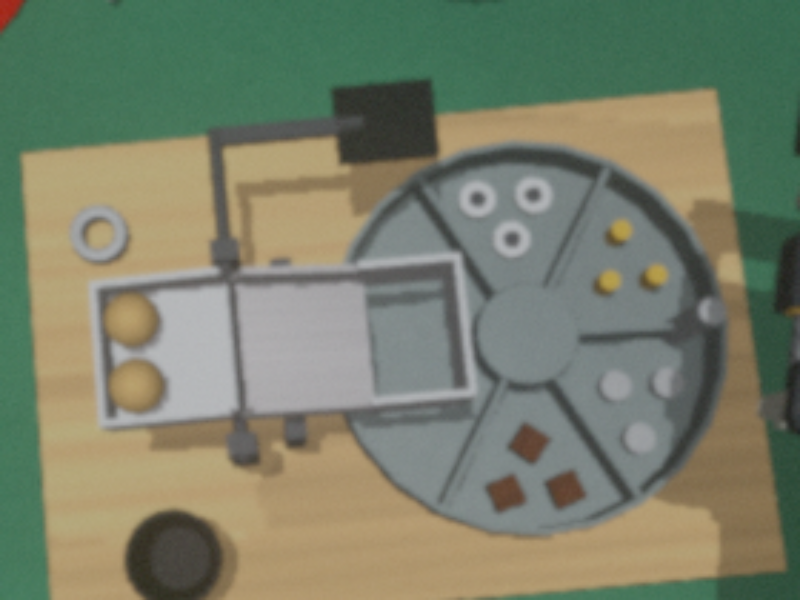

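The top view confirms the wide bay sits centred under the spout, with dividers symmetric about it at (420,185) and (445,500). Moving over the pedal with the jaws turned along the board.

Request:
{"name": "jog_arm", "arguments": {
  "moves": [
    {"fingers":1,"xyz":[3,1.2,0],"angular":[0,0,0.18]},
    {"fingers":1,"xyz":[6,2.4,0],"angular":[0,0,0.36]},
    {"fingers":1,"xyz":[9,3.6,0],"angular":[0,0,0.54]},
    {"fingers":1,"xyz":[12,4.8,0],"angular":[0,0,0.72]},
    {"fingers":1,"xyz":[15,6,0],"angular":[0,0,0.9]},
    {"fingers":1,"xyz":[18.2,7.3,0],"angular":[0,0,1.08]},
    {"fingers":1,"xyz":[18.2,7.3,0],"angular":[0,0,1.26]},
    {"fingers":1,"xyz":[18.2,7.3,0],"angular":[0,0,1.3]},
    {"fingers":1,"xyz":[18.2,7.3,6],"angular":[0,0,1.3]},
    {"fingers":1,"xyz":[18.2,7.3,10],"angular":[0,0,1.3]},
    {"fingers":1,"xyz":[18.2,7.3,10],"angular":[0,0,1.3]},
    {"fingers":1,"xyz":[18.2,7.3,10],"angular":[0,0,1.3]}
  ]
}}

```text
clock: 6.62
position: [0.6499, -0.0198, 0.1555]
ee_rot: [-3.139, -0.136, -0.002]
force: [0.1, -0.1, 1.2]
width: 0.011
```

Run:
```python
from h import *
s=arm.observe(); print(s['position'],s['width'],s['force'],cv2.Rodrigues(s['ee_rot'])[0].round(3))
```

```text
[ 0.64988856 -0.01976735  0.15550402] 0.010744311613673509 [ 0.14606057 -0.07118779  1.2075789 ] [[ 0.996  0.086  0.001]
 [ 0.086 -0.996  0.   ]
 [ 0.001  0.    -1.   ]]
```

Request:
{"name": "jog_arm", "arguments": {
  "moves": [
    {"fingers":1,"xyz":[0,0,1],"angular":[0,0,0]},
    {"fingers":1,"xyz":[0,0,2],"angular":[0,0,0]},
    {"fingers":1,"xyz":[0,0,3],"angular":[0,0,0]},
    {"fingers":1,"xyz":[0,0,4],"angular":[0,0,0]},
    {"fingers":1,"xyz":[0,0,5],"angular":[0,0,0]},
    {"fingers":1,"xyz":[0,0,5.5],"angular":[0,0,0]},
    {"fingers":1,"xyz":[0,0,6],"angular":[0,0,0]},
    {"fingers":1,"xyz":[0,0,6],"angular":[0,0,0]},
    {"fingers":1,"xyz":[0,0,6],"angular":[0,0,0]},
    {"fingers":1,"xyz":[0,0,6],"angular":[0,0,0]},
    {"fingers":1,"xyz":[0,0,6],"angular":[0,0,0]},
    {"fingers":1,"xyz":[0,0,6],"angular":[0,0,0]}
  ]
}}

```text
clock: 8.12
position: [0.6492, -0.0194, 0.0942]
ee_rot: [-3.139, -0.135, -0.0]
force: [-0.4, 0.5, 1.8]
width: 0.006
```

Run:
```python
from h import *
s=arm.observe(); print(s['position'],s['force'])
b=snap('scene','s3.png'); cv2.imwrite('pics/s3c.png',cv2.resize(b[110:310,180:440],(780,600))[:,:,::-1])
```

```text
[ 0.64920962 -0.01942835  0.09421815] [-0.42883814  0.52376806  1.84038022]
```

View pics/s3c.png

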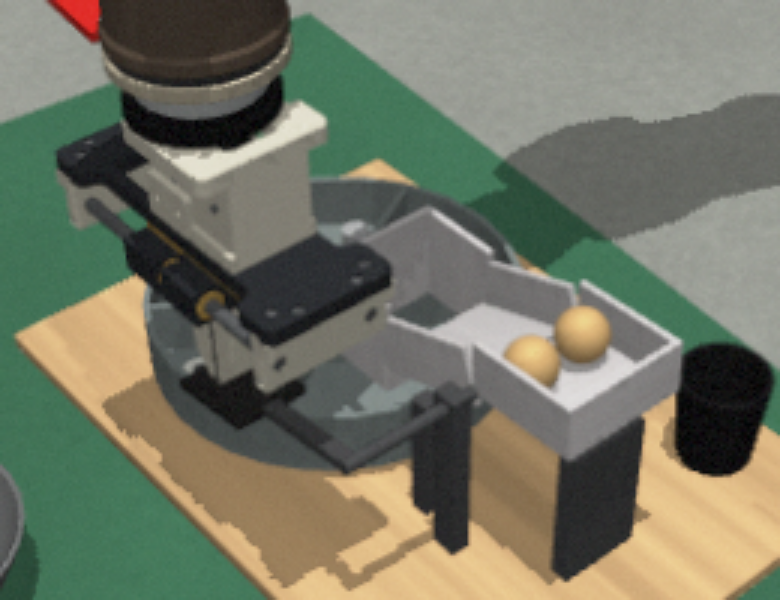

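The pan is only partly tipped, and the balls are starting to roll, now at (532,360) and (582,333). I'll hold and see whether it's still moving.

Request:
{"name": "jog_arm", "arguments": {
  "moves": [
    {"fingers":1,"xyz":[0,0,0],"angular":[0,0,0]},
    {"fingers":1,"xyz":[0,0,0],"angular":[0,0,0]},
    {"fingers":1,"xyz":[0,0,0],"angular":[0,0,0]},
    {"fingers":1,"xyz":[0,0,0],"angular":[0,0,0]},
    {"fingers":1,"xyz":[0,0,0],"angular":[0,0,0]},
    {"fingers":1,"xyz":[0,0,0],"angular":[0,0,0]},
    {"fingers":1,"xyz":[0,0,0],"angular":[0,0,0]},
    {"fingers":1,"xyz":[0,0,0],"angular":[0,0,0]}
  ]
}}

```text
clock: 9.18
position: [0.6492, -0.0194, 0.0942]
ee_rot: [3.139, 0.135, 0.0]
force: [0.2, 1.5, 2.5]
width: 0.006
```

Run:
```python
from h import *
s=arm.observe(); print(s['position'],s['force'])
b=snap('scene','s4.png'); cv2.imwrite('pics/s4c.png',cv2.resize(b[110:310,180:440],(780,600))[:,:,::-1])
```

```text
[ 0.64920381 -0.01943962  0.09415952] [0.18850146 1.5043628  2.51727024]
```

View pics/s4c.png

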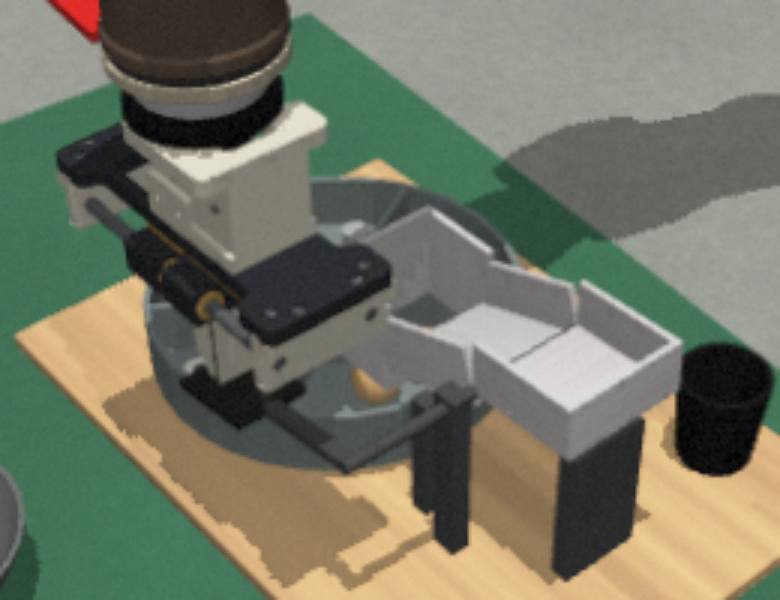

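The pan is empty and a ball is visible in the bay at (372,385). Before releasing I'll check the pedal angle against the image.

Run:
```python
from h import *
s=cam('scene'); u=np.array([-.08,.997,0]); v=np.array([.997,.08,0]); P=np.array([.649,-.0098,.119]); z=np.array([0,0,1.])
H=P+.095*u
for a in(0,.2,.3,.4,.5):
    q=[H+ (-u*np.cos(a)-z*np.sin(a))*L+v*w for L,w in((.123,.022),(.123,-.022),(.067,.022))]
    print(a,(((proj(s,q)-[180,110])*3)).round(0).tolist())
```

```text
0 [[174.0, 350.0], [242.0, 314.0], [235.0, 406.0]]
0.2 [[181.0, 386.0], [248.0, 351.0], [239.0, 426.0]]
0.3 [[187.0, 406.0], [253.0, 370.0], [242.0, 437.0]]
0.4 [[193.0, 425.0], [259.0, 389.0], [245.0, 448.0]]
0.5 [[201.0, 445.0], [267.0, 409.0], [250.0, 460.0]]
```

Run:
```python
import cv2,numpy as np
b=cv2.imread('pics/s4.png')[215:275,230:310]; b=cv2.convertScaleAbs(cv2.resize(b,(800,600),interpolation=2),alpha=2,beta=10)
cv2.imwrite('pics/s4z.png',b)
```

```text
(no output)
```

View pics/s4z.png

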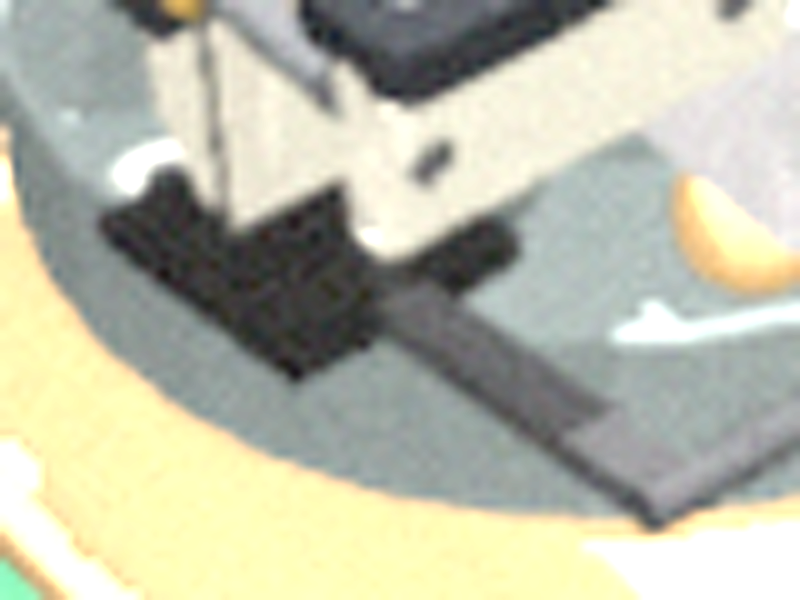

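Run:
```python
from h import *
s=cam('scene'); st=arm.observe(); R=cv2.Rodrigues(st['ee_rot'])[0]; p=st['position']
for n,q in dict(tip=[0,0,.017],tipO=[.0095,.019,.017],tipI=[.0095,-.019,.017],tcp=[0,0,0],bodyHinge=[.0375,-.095,-.049],bodyOut=[.0375,.095,-.049],bodyH2=[-.0375,-.095,-.049]).items():
    w=p+R@np.array(q); u=proj(s,w)[0]; print(n,w.round(3),((u-[230,215])*10).round(0), ((u-[180,110])*3).round(0))
```

```text
tip [ 0.649 -0.019  0.077] [286. 307.] [236. 407.]
tipO [ 0.66  -0.038  0.077] [171. 272.] [201. 397.]
tipI [0.657 0.    0.077] [306. 396.] [242. 434.]
tcp [ 0.649 -0.019  0.094] [277. 230.] [233. 384.]
bodyHinge [0.678 0.078 0.143] [421. 437.] [276. 446.]
bodyOut [ 0.695 -0.111  0.143] [-277. -193.] [ 67. 257.]
bodyH2 [0.604 0.072 0.143] [832. 203.] [400. 376.]
```

The image suggests only about 0.2 rad, which disagrees with the fingertip height. I'll press deeper in small steps and watch the force.

Request:
{"name": "jog_arm", "arguments": {
  "moves": [
    {"fingers":1,"xyz":[0,0,0.3],"angular":[0,0,0]},
    {"fingers":1,"xyz":[0,0,0.5],"angular":[0,0,0]},
    {"fingers":1,"xyz":[0,0,0.5],"angular":[0,0,0]}
  ]
}}

```text
clock: 9.6
position: [0.6492, -0.0195, 0.0889]
ee_rot: [3.139, 0.134, -0.0]
force: [0.6, 0.1, 2.3]
width: 0.003
```

Run:
```python
from h import *
st=arm.observe();print(st['position'],st['force'])
s=cam('scene')
print('s2 tcp,tip',proj(s,[[.5458,-.1847,.2576],[.5458,-.1847,.2406]]))
b=imaging.get_image('scene'); cv2.imwrite('pics/s5.png',b[:,:,::-1])
a=cv2.cvtColor(cv2.imread('pics/s4.png'),6).astype(int); d=cv2.cvtColor(b,7).astype(int)
i=cv2.cvtColor(cv2.imread('pics/s2.png'),6)
print(i[70:108:2,228:284:4])
# pan rim: vertical shift of pan patch between s2 (rest), s4, s5 by template match
for n,f in(('rest->s4',(i,a)),('s4->s5',(a,d)),('rest->s5',(i,d))):
    A,B=[x.astype(np.float32) for x in f]
    print(n,cv2.phaseCorrelate(A[215:262,350:412].copy(),B[215:262,350:412].copy(),cv2.createHanningWindow((62,47),cv2.CV_32F)))
```

```text
[ 0.64920971 -0.01952602  0.08888392] [0.64115545 0.12168799 2.33024756]
s2 tcp,tip [[253.32199014  88.11266047]
 [254.14708723  97.16632501]]
[[ 71  78 118 118 114  95  95  97  15  99 116 123 148 149]
 [ 73  71 116 113 111  97  95  96  11  98 116 122 151 147]
 [ 69  98 101 112 115  93  95  97  19  97 117 108 148 150]
 [ 95  95  97 118 112  95  93  95  27  82 119 108 134 149]
 [ 96  94  96 117 116  94  95  92  39  71 113  94  94 135]
 [ 95  97  96 118 118  91  95  94  49  60 118  92  97  98]
 [ 95  96  97 117 117  90  93  97  87  49 104  96  95  96]
 [ 95  95  95 115 114  85  94  92  92  55  96  93  97  95]
 [ 94  96  96  95 119  78  95  97  94  93  93  94  96  96]
 [ 96  98  92  95 100  86  94  94  95  97  94  94  97  94]
 [ 96  96  96  96  94  97  95  97  94  94  93  95  95  95]
 [ 97  99  94  94  95  96  95  96  96  97  98  96  94  94]
 [ 94  95  95  97  97  90  91  95  93  98  95  96  94  95]
 [ 95  94  94  95  94  96  94  94  94  96  92  97  93  94]
 [ 98  91  93  94  97  96  91  93  98  95  97  95  82  56]
 [ 93  92  94  93  94  96  93  96  95  95  98  50  54 105]
 [ 99  97  96  96  96  96  96  93  93  81  50  53 115 147]
 [ 93  97  94  93  97  93  93  88  47  47 107 147 149 149]
 [ 95  97  96  97  97  94  82  55  54 108 149 147 145 149]]
rest->s4 ((-0.5356653350446265, 0.19896821860923453), 0.17480620803932348)
s4->s5 ((-0.47800225908560634, -1.22207711421715), 0.6816742569208145)
rest->s5 ((-0.5088325911420029, -0.012960622340862926), 0.2710683960467577)
```

In the s2 image the visible fingertips end at about TCP level, roughly 17 mm shorter than I assumed. That explains the shallow angle, so I'll press about 12 mm more.

Request:
{"name": "jog_arm", "arguments": {
  "moves": [
    {"fingers":1,"xyz":[0,0,0.4],"angular":[0,0,0]},
    {"fingers":1,"xyz":[0,0,0.8],"angular":[0,0,0]},
    {"fingers":1,"xyz":[0,0,1.2],"angular":[0,0,0]},
    {"fingers":1,"xyz":[0,0,1.2],"angular":[0,0,0]},
    {"fingers":1,"xyz":[0,0,1.2],"angular":[0,0,0]},
    {"fingers":1,"xyz":[0,0,1.2],"angular":[0,0,0]}
  ]
}}

```text
clock: 10.4
position: [0.649, -0.0197, 0.0772]
ee_rot: [3.138, 0.134, -0.0]
force: [-0.7, 0.0, 2.1]
width: 0.004
```

Run:
```python
from h import *
st=arm.observe();print(st['position'],st['force'])
b=snap('scene','s6.png')[:,:,::-1]
A=cv2.resize(b[200:275,230:310],(560,525),interpolation=2); 
cv2.imwrite('pics/s6z.png',cv2.convertScaleAbs(A,alpha=2,beta=10))
```

```text
[ 0.64900967 -0.01972372  0.07715637] [-0.67518253  0.01930284  2.09591796]
```

View pics/s6z.png

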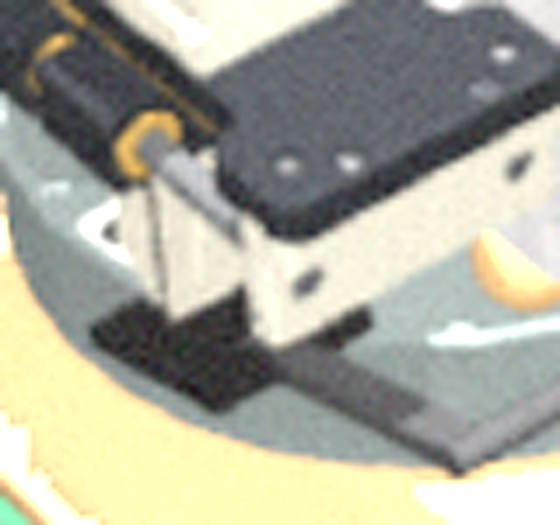

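By the corner positions the pedal is at about 0.3 rad, and the force is still only 2 N. I'll press 10 mm more to get clear margin.

Request:
{"name": "jog_arm", "arguments": {
  "moves": [
    {"fingers":1,"xyz":[0,0,0.3],"angular":[0,0,0]},
    {"fingers":1,"xyz":[0,0,0.6],"angular":[0,0,0]},
    {"fingers":1,"xyz":[0,0,0.9],"angular":[0,0,0]},
    {"fingers":1,"xyz":[0,0,1.0],"angular":[0,0,0]},
    {"fingers":1,"xyz":[0,0,1.0],"angular":[0,0,0]},
    {"fingers":1,"xyz":[0,0,1.0],"angular":[0,0,0]},
    {"fingers":1,"xyz":[0,0,1.0],"angular":[0,0,0]}
  ]
}}

```text
clock: 11.32
position: [0.6492, -0.0196, 0.0672]
ee_rot: [3.139, 0.134, 0.0]
force: [-0.4, 1.0, 1.8]
width: 0.005
```

Run:
```python
from h import *
st=arm.observe();print(st['position'],st['force'])
b=snap('scene','s7.png')
# leftmost dark pad corner & arm line measured in s4,s6,s7
for f in('s2','s4','s6','s7'):
    g=cv2.imread(f'pics/{f}.png').max(2); m=(g[225:275,232:285]<32).astype(np.uint8)
    n,l,s,c=cv2.connectedComponentsWithStats(m); k=1+s[1:,4].argmax(); y,x=np.where(l==k)
    q=lambda i:((x[i]+232-180)*3,(y[i]+225-110)*3)
    print(f,'left',q(x.argmin()),'bottom',q(y.argmax()),'right',q(x.argmax()),len(x))
```

```text
[ 0.64922753 -0.01955451  0.06720473] [-0.41485781  1.04006146  1.81012932]
s2 left (np.int64(177), np.int64(354)) bottom (np.int64(237), np.int64(411)) right (np.int64(258), np.int64(396)) 53
s4 left (np.int64(180), np.int64(381)) bottom (np.int64(237), np.int64(426)) right (np.int64(261), np.int64(402)) 290
s6 left (np.int64(189), np.int64(411)) bottom (np.int64(240), np.int64(444)) right (np.int64(267), np.int64(429)) 234
s7 left (np.int64(195), np.int64(426)) bottom (np.int64(243), np.int64(453)) right (np.int64(270), np.int64(438)) 203
```

Corrected for the rest offset, the pedal is now at about 0.39 rad by both corners. It has been held for more than 0.3 s at about 2 N. Releasing.

Request:
{"name": "jog_arm", "arguments": {
  "moves": [
    {"fingers":1,"xyz":[0,0,-1],"angular":[0,0,0]},
    {"fingers":1,"xyz":[0,0,-2.5],"angular":[0,0,0]},
    {"fingers":1,"xyz":[0,0,-4],"angular":[0,0,0]},
    {"fingers":1,"xyz":[0,0,-6],"angular":[0,0,0]},
    {"fingers":1,"xyz":[0,0,-10],"angular":[0,0,0]},
    {"fingers":1,"xyz":[0,0,-15],"angular":[0,0,0]},
    {"fingers":1,"xyz":[3,8,-18],"angular":[0,0,0]},
    {"fingers":1,"xyz":[3,14,-18],"angular":[0,0,0]},
    {"fingers":1,"xyz":[3,20,-18],"angular":[0,0,0]},
    {"fingers":1,"xyz":[3,20,-18],"angular":[0,0,0]},
    {"fingers":1,"xyz":[3,20,-18],"angular":[0,0,0]},
    {"fingers":1,"xyz":[3,20,-18],"angular":[0,0,0]}
  ]
}}

```text
clock: 12.88
position: [0.6965, -0.213, 0.2475]
ee_rot: [-3.137, -0.139, -0.001]
force: [-1.1, 0.6, 0.4]
width: 0.004
```

Run:
```python
from h import *
st=arm.observe();print(st['position'],st['force'])
b=snap('scene','s8.png')[110:310,180:440,::-1]; a=snap('top','t8.png')[150:340,220:490,::-1]
cv2.imwrite('pics/f.png',np.hstack([cv2.resize(b,(400,400)),cv2.resize(a,(400,400))]))
```

```text
[ 0.69650453 -0.21301404  0.24749522] [-1.13585066  0.58205475  0.39530665]
```

View pics/f.png

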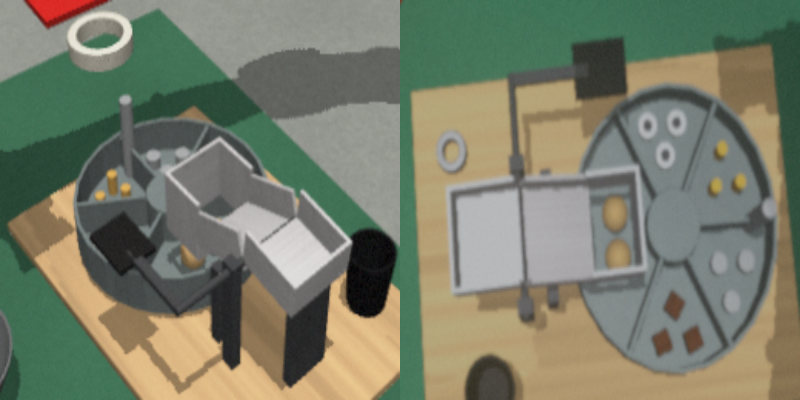

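The combined picture shows both balls on the bay floor under the spout at (615,215) and (617,252) in the top half. The pan is empty and back up, the carousel is still aligned, and the arm is clear.

Run:
```python
from h import *
a=cv2.imread('pics/t8.png'); b=imaging.get_image('top')[:,:,::-1]; print('ball patch change',cv2.absdiff(a,b)[240:290,345:390].mean())
c=cam('top'); C=np.array([.5375,-.0955]); bay=C+.072*np.array([-.08,.997])
for u in([615,215],[617,252]):
    P=onz(c,[[220+(u[0]-400)*.675,150+u[1]*.475]],.039)[0]; print(P,np.hypot(*(P[:2]-bay)))
job.sign_off()
```

```text
ball patch change 1.6133333333333333
[ 0.54881755 -0.03091652  0.039     ] 0.018533491247886943
[ 0.518676   -0.03239795  0.039     ] 0.015685794713226776
the job is handed in; nothing more can be done
```

The job is handed in. I turned the carousel about 55° counter-clockwise by its peg, released it, pressed the pedal until both balls rolled into the wide bay, and moved the arm clear. It took about 13 s of the 48 s.

**Final checks:**
- **Balls:** Both lie on the wide bay's floor, 16 and 19 mm from its middle by the top camera (limit 78 mm). A second picture of them 0.05 s later showed no visible change. Their height was assumed, not measured.
- **Carousel:** After I released it, the peg stood at 274.4° against a target of 274.6°, and the last picture still shows the wide bay centred under the chute.
- **Pan and arm:** The pan is empty and back at rest, and the arm touches nothing.

**What disagreed:** My first press, sized for fingertips 17 mm ahead of the TCP, tipped the pedal only about 0.2 rad by the camera. The closed fingertips appear to end near the TCP instead. That was already enough to empty the pan, but it is below the 0.3 rad the step requires. I pressed deeper, to about 0.39 rad by image corners, and held it over 0.3 s at roughly 2 N. That angle is estimated from the pictures, since I had no direct reading of it. It was reached only after the balls had already left the pan.

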